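# Edge a flat tin out of its rack and serve it

## Task

The flat oblong fish tin fits its bay in the wooden rack too closely to be grasped: press lightly on its top, slide it straight forward until about a third of its length juts out over the rack's front edge while the rest still lies flat in the bay, then pinch the jutting end by its two long sides. Lift it out and set it down gently, right way up, in the middle of the round wooden serving board, and let go. Never press it hard on the rack or the board, and leave everything else where it is.

Things in the scene. Friction and masses are not known exactly. Their poses are not given: they have to be found in the camera images.
- flat_tin: low oblong fish tin, tan tub with a blue and white top: 63 wide (own x), 105 long (own y), 24 high; sides lean in a little towards the bottom; about 120 to 230 g. Origin: centre of its underside, z up. It lies lengthwise in one bay of the rack, rear end 2 to 10 mm from the back wall. The lid is firm and not slippery; 8 to 15 N on its rear half are enough to drag it, over 20 N is hard.
- rack: light wooden rack fixed to the worktop, 140 deep (own x), 236 wide (own y), 64 high. Origin: centre of its footprint at worktop height, z up; -x is its open front. Three bays, 68 wide, centred at own y = -76, 0, +76; walls 8 thick, as high as the tin's top, so only the top of the stowed tin can be touched. The other two bays hold a tea light and a timer.
- rack_front (a point): middle of the rack's front edge on the bays' floor (40 above the worktop, own x = -70 of the rack, same axes). The floor runs level from here to the back wall 132 behind; no lip. The tin tips over once its middle passes this edge. 12 mm behind it a sprung steel ball (12 across) sits in each bay's own +y wall, 16 above the floor, yielding sideways: it presses the passing tin to the other wall (about 7 N), so the drag grows there.
- board: round wooden serving board lying loose on the worktop, 210 across, 14 thick, with a stub handle to own +x (reaches 172 from the centre). Origin: centre of the underside of the round part, z up; its top is 14 above the origin.
- tea_light: small tea light, 38 across, 15 high, in one bay of the rack; leave alone. Origin: centre of underside.
- timer: wind-up kitchen timer, 62 across, 51 high, in one bay of the rack; leave alone. Origin: centre of underside.
- mug: patterned mug, 84 across, 105 high, at the back right; leave alone. Origin: centre of underside.
- beans: round food tin, 75 across, 58 high, behind the board; leave alone. Origin: centre of underside.
- shaker: grey and clear shaker, 44 across, 90 high, front left; leave alone. Origin: centre of underside.
- spoon: teaspoon, 132 long, lying flat in front of the rack; leave alone. Origin: centre of underside.
- mandarin: mandarin, 61 across, 50 high, left of the rack; leave alone. Origin: centre of underside.
There are look-alikes about, which are no part of the job. There is more than one size of the flat_tin; the one meant has the size given above.

How it is judged:
On the way, in this order (a step that is already met when the one before it is completed fails the run):
1. the tin juts out over the rack's front edge by 30 mm or more, still lying flat in its bay (x of flat_tin in the frame of rack between -0.085 and -0.0475 m and z of flat_tin in the frame of rack below 0.043 m and angle between flat_tin's own z axis and vertical below 0.06 rad and contact force between flat_tin and rack above 0.2 N), for 0.2 s.
2. the tin is lifted clear of the rack (z of flat_tin in the frame of rack above 0.055 m and contact force between flat_tin and rack below 0.05 N and contact force between flat_tin and the fingers above 2 N), for 0.2 s.
At the end, for the whole second after the job is handed in: The tin rests flat and right way up on the serving board, its centre within 40 mm of the board's centre, at rest and let go; the board lies flat on the worktop (horizontal distance between flat_tin and board below 0.04 m and z of flat_tin in the frame of board between 0.01 and 0.018 m and angle between flat_tin's own z axis and vertical below 0.06 rad and contact force between flat_tin and board above 0.2 N and linear speed of flat_tin below 0.02 m/s and contact force between flat_tin and the fingers below 0.05 N and height (world z) of board below 0.005 m); the robot touches nothing.
It fails at once if the tin is pressed on the rack with more than 35 N in all (weight, press and the catch's squeeze of about 14 N together) (contact force between flat_tin and rack above 35 N).
It fails at once if the tin is pressed or dropped on the board with more than 30 N (contact force between flat_tin and board above 30 N).
It fails at once if the tin falls on to the worktop or is tipped by more than 45 degrees (height (world z) of flat_tin below 0.008 m or angle between flat_tin's own z axis and vertical above 0.785 rad).
It fails at once if the board is shifted by more than 30 mm (distance of board from where it was at the start of the episode above 0.03 m).
It fails at once if another thing (tea light, timer, mug, round tin, shaker, teaspoon, mandarin) is shifted by more than 20 mm (distance of any of tea_light, timer, mug, beans, shaker, spoon, mandarin from where it was at the start of the episode above 0.02 m).
It also fails if it takes over 64 s, if anything falls off the work surface, if the arm or the gripper's body presses on something with over 40 N, if the wrist force passes 120 N, or if a joint passes its speed limit or range.

## Robot

A 7-joint arm with a two-finger parallel gripper is mounted at the origin on a cart in front of the work surface, level with it; the furniture and walls round the work are solid. World frame = base frame: x ahead of the robot, y to its left, z up, the work surface at z = 0. Lengths are in m, angles in rad, forces in N, time in s.
With the tool pointing down it reaches from about 0.425 to 0.8 m from the base axis. Payload 8.3 kg.
Tool frame: the origin (TCP) lies on the centre line of the jaws, within the pads' length; the fingertips stand 22 mm ahead of it and the grasp point (between the pads) lies 3 mm ahead of it; z points along the fingers, y is the line along which they close (so a half turn about z gives the same grasp; the last joint's range is limited). The gripper opens to 85 mm and grips with 20 to 120 N. Pads are 22 mm wide; open, the fingers measure 114 mm over their backs; the gripper's body (76 mm by 85 mm) begins 54 mm behind the grasp point. The pads swing forward as they close: fully open they stand 13 mm farther back than shut.
Start: joints at [1.176, 0.383, 0.016, 1.37, -0.006, 1.388, -0.046], TCP at [0.204, -0.591, 0.253] pointing down, gripper open.
Joint ranges: [-2.95, 2.95], [-0.25, 2.06], [-1.52, 1.56], [0.18, 2.33], [-1.44, 4.58], [0.02, 2.06], [-3.01, 3.01]. Speed limits (rad/s): [2.39, 2.39, 3.01, 3.01, 3.14, 3.14, 3.14].

## Interface

Orientations are given as a rotation vector (axis times angle).
In Python, from cell import ctrl gives the robot as it stands.
- The arm moves only by the tool apply_moves, never from a script. Its argument "deltas" is text: rows parted by semicolons, each of 5 numbers parted by spaces: the shift along the tool's x, y, z in m, then the turn about the tool's z in degrees, then the closure, from 0 (fully open) to 1 (shut). A call has 1 to 12 rows; each row shifts and turns the commanded pose from where the row before left it, along the tool's axes as they then stand; what a row does not reach is not made up. A row lasts 1/8 s, in which the tool goes at most 62.5 mm and 10.7 degrees, less where a joint would pass 70% of its speed; a pose out of reach is approached as far as the arm can. A call with a gripper value outside its range is refused whole. The fingers move at their own pace and stop on an object; "grip_force" is the grip in N (left out, the last holds). Time passes only in rows, so rows that do not move let the fingers close. It gives the time, the measured TCP pose, the force, the opening and the grip force at its end, in the units of the state.
- ctrl.get_obs(): the state, without advancing time (a new reading comes with each control period).
- ctrl.read_camera(name): name is "side" or "top"; returns a dict with "color" (420x560x3 uint8, red, green, blue), "range_z" (420x560 float32, m along the optical axis (not along the pixel's ray), 0 where there is no reading), "mtx" (3x3 intrinsics, pixels), "position" and "orientation" of the camera in the world. Camera axes: x right, y down, z forward; pixel columns grow to the right and rows downward; lengths in m; the calibration is good to about 2 mm. A picture is of the moment at which its call begins.
- ctrl.job_done(): hands the job in; it is judged then, once.
The state is a dict: "clock": time; "q": joint angles; "qvel": joint speeds; "joint_efforts": joint torques, N m; "eef_pos": TCP position; "eef_rot": TCP orientation; "contact_force": force on the tool from outside, world axes, zero at the start; "ft_torque": the same for the moment, N m; "opening": finger opening in m; "grasp_force": force on a finger pad.
Only numpy, scipy, OpenCV 4.12 (cv2) and the standard library are available. Lean on these libraries where they do the work, as an engineer would, in place of code of your own. Each camera call takes 0.05 s, during which the arm holds its last target. There are 200 camera calls.

## Working session

There is one attempt and no reset: what is moved stays moved. The work goes in short steps, Python scripts to look and compute and a tool call to move; the robot and the scene stay as the last step left them, time stands still between calls to the robot, and variables do not carry over. Pictures are saved under pics/ and viewed, at most 10 in all, crops included, and the job is handed in when it is done.

Besides the shell and the picture viewer there is one more tool, called after "Emit:" as name(argument=value, ...) on one line, values as JSON. apply_moves: Moves the arm, as the interface text tells. Its arguments: {"type":"object","properties":{"deltas":{"type":"string"},"grip_force":{"type":"number"}},"required":["deltas"]}

```bash
mkdir -p pics; cat > h.py <<'E'
import numpy as np,cv2
from scipy.spatial.transform import Rotation as R
from cell import ctrl
def cam(n):
    c=ctrl.read_camera(n);o=np.array(c["orientation"],float)
    M=R.from_rotvec(o).as_matrix() if o.size==3 else (o if o.shape==(3,3) else R.from_quat(o).as_matrix())
    z=c["range_z"];K=np.array(c["mtx"]);v,u=np.mgrid[:z.shape[0],:z.shape[1]]
    P=np.stack([(u-K[0,2])/K[0,0]*z,(v-K[1,2])/K[1,1]*z,z],-1)@M.T+np.array(c["position"])
    P[z==0]=np.nan
    return c["color"],P
def save(n,img,k=1):
    cv2.imwrite("pics/"+n+".png",cv2.resize(img[...,::-1],None,fx=k,fy=k,interpolation=cv2.INTER_CUBIC))
E
python3 - <<'E'
from h import *
for n in("side","top"):
    I,P=cam(n);save(n+"0",I,1.4);np.save(n+"P.npy",P);np.save(n+"I.npy",I)
    c=ctrl.read_camera(n);print(n,c["position"],c["orientation"])
print(ctrl.get_obs())
E
```

```text
side [0.14708907 0.56453257 1.05428824] [-0.9032007   2.71580216 -0.78319817]
top [0.31083181 0.08275119 1.28688937] [-2.12409813  2.1289803  -0.16082171]
{'clock': 0.2, 'q': array([ 1.17611516,  0.38393332,  0.0163384 ,  1.37075324, -0.00627756,
        1.38823872, -0.04651023]), 'qvel': array([-1.82242299e-03, -2.59718776e-03,  1.16182931e-03, -2.93262078e-03,
       -3.05602750e-05, -1.13622412e-03, -1.19461360e-04]), 'joint_efforts': array([ 2.55392415e-04, -6.27380633e+01,  8.43810551e-01, -3.71747696e+01,
        1.66474568e-02,  1.06164967e-02,  6.47129377e-05]), 'eef_pos': array([ 0.20353566, -0.59060811,  0.25265018]), 'eef_rot': array([-3.09719215e+00, -5.18708819e-01,  3.44691992e-04]), 'contact_force': array([ 0.07392915, -0.2613419 ,  0.56531064]), 'ft_torque': array([ 0.03585215, -0.04582257,  0.02830142]), 'grasp_force': 0.0, 'opening': 0.08519267748842764}
```

View pics/top0.png

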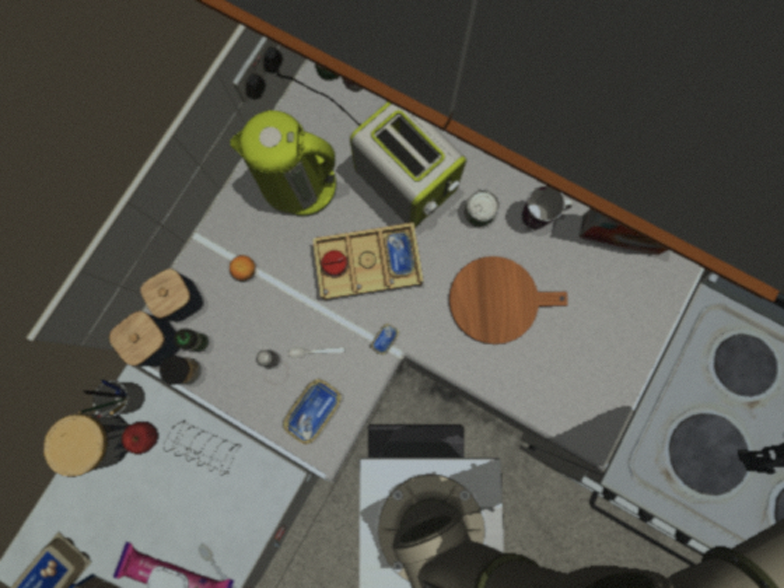

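View pics/side0.png

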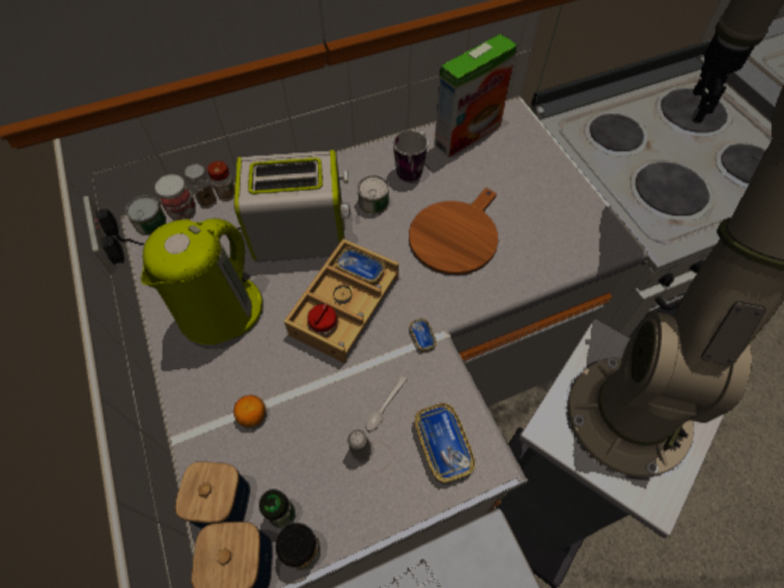

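Candidates in the top view are the tin in the rack (399,255), the small tin (384,338) and the large tin (313,410). The one in the rack fits, because it lies in a bay. I'll confirm its size and measure the rack and board.

```bash
python3 - <<'E'
from h import *
I=np.load("topI.npy");P=np.load("topP.npy")
Is=np.load("sideI.npy")
a=cv2.resize(I[150:255,215:415],(800,420),interpolation=cv2.INTER_CUBIC)
cv2.imwrite("pics/crop1.png",a[...,::-1])
def rect(m,name):
    m=cv2.morphologyEx(m.astype(np.uint8),cv2.MORPH_OPEN,np.ones((2,2),np.uint8))
    n,l,s,c=cv2.connectedComponentsWithStats(m)
    k=1+np.argmax(s[1:,4]);q=P[l==k]
    r=cv2.minAreaRect(q[:,:2].astype(np.float32));print(name,s[k],r,"zmed",np.nanmedian(q[:,2]));print(cv2.boxPoints(r).round(4).tolist())
v,u=np.mgrid[:420,:560]
Z=np.nan_to_num(P[...,2],nan=9)
reg=(u>218)&(u<306)&(v>155)&(v<220)
rect(reg&(Z>.025)&(Z<.085),"rack")
hsv=cv2.cvtColor(I,cv2.COLOR_RGB2HSV)
bl=(hsv[...,0]>100)&(hsv[...,0]<130)&(hsv[...,1]>90)
for nm,x0,x1,y0,y1 in(("tin",270,302,160,205),("small",262,290,228,258),("large",195,250,265,320)):
    rect(bl&(u>x0)&(u<x1)&(v>y0)&(v<y1),nm)
b=(u>315)&(u<410)&(v>178)&(v<250)&(Z>.007)&(Z<.022)
q=P[b];ys=q[:,1]
print("board z",np.median(q[:,2]),"x range",np.percentile(q[:,0],[.3,99.7]),"y",np.percentile(q[:,1],[.0,.3,99.7]))
m=b.astype(np.uint8);d=cv2.distanceTransform(cv2.morphologyEx(m,cv2.MORPH_CLOSE,np.ones((5,5),np.uint8)),cv2.DIST_L2,5)
w=d>d.max()-.8;print("board centre px",u[w].mean(),v[w].mean(),P[w].mean(0),d.max())
for nm,x,y in(("tinC",285,182),("tea",263,185),("beans",344,148),("floor_front",285,203),("table",285,225)):print(nm,P[y,x])
E
```

```text
rack [ 225  157   79   58 3246] ((0.6051068305969238, 0.12508508563041687), (0.15778236091136932, 0.26203322410583496), 9.867778778076172) zmed 0.046269810212287155
[[0.5048999786376953, 0.24060000479221344], [0.5497999787330627, -0.017500000074505806], [0.705299973487854, 0.009499999694526196], [0.6603999733924866, 0.2676999866962433]]
tin [278 170  16  26 259] ((0.6050724387168884, 0.06409044563770294), (0.08266033977270126, 0.04547730088233948), 8.659427642822266) zmed 0.06175628478776529
[[0.5608000159263611, 0.08030000329017639], [0.5676000118255615, 0.03539999946951866], [0.649399995803833, 0.04780000075697899], [0.6424999833106995, 0.09279999881982803]]
small [269 237  14  15 115] ((0.4152943789958954, 0.1005667969584465), (0.029709838330745697, 0.05132279545068741), 54.95512008666992) zmed 0.015712109467494906
[[0.38580000400543213, 0.1031000018119812], [0.4277999997138977, 0.07370000332593918], [0.4447999894618988, 0.09799999743700027], [0.4027999937534332, 0.1274999976158142]]
large [208 277  33  33 479] ((0.255745530128479, 0.2589464783668518), (0.05760568007826805, 0.11446693539619446), 52.251441955566406) zmed 0.029645631878780887
[[0.19290000200271606, 0.2712000012397766], [0.2833999991416931, 0.20110000669956207], [0.31859999895095825, 0.2467000037431717], [0.2281000018119812, 0.31679999828338623]]
board z 0.01499243016009788 x range [0.40808942 0.61364415] y [-0.33532201 -0.32345961 -0.05254894]
board centre px 352.5 214.0 [ 0.50930979 -0.15295636  0.01554183] 30.756594
tinC [0.60668695 0.06798052 0.06212544]
tea [0.59886936 0.13889529 0.05481402]
beans [ 0.72092125 -0.12514023  0.05657981]
floor_front [0.54261265 0.06807774 0.03823337]
table [4.75666147e-01 6.80386301e-02 1.55529693e-04]
```

View pics/crop1.png

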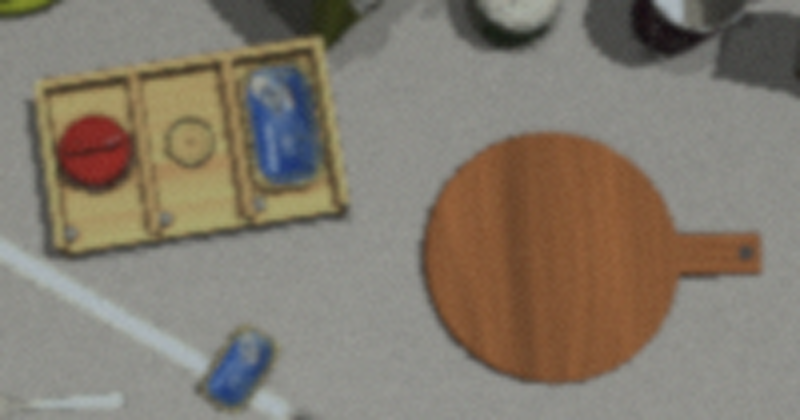

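```bash
cat >> h.py <<'E'
def ray(n,pts,z):
    c=ctrl.read_camera(n);M=R.from_rotvec(c["orientation"]).as_matrix();K=np.array(c["mtx"]);o=np.array(c["position"])
    d=np.c_[np.array(pts,float),np.ones(len(pts))]@np.linalg.inv(K).T@M.T
    return o+d*((z-o[2])/d[:,2])[:,None]
E
python3 - <<'E'
from h import *
f=lambda L:np.array(L)/4+[215,150]-.375
A=ray("top",f([(40,82),(322,38),(347,212),(60,252)]),.064)[:,:2]
B=np.array([[.07,.118],[.07,-.118],[-.07,-.118],[-.07,.118]])
c=A.mean(0);H=B.T@(A-c);U,S,V=np.linalg.svd(H);Rm=V.T@U.T
print("rack",c,"yaw",np.degrees(np.arctan2(Rm[1,0],Rm[0,0])),"resid mm",((A-c-B@Rm.T)*1e3).round(1).tolist(),"side",[np.linalg.norm(A[i]-A[i-1]).round(4) for i in range(4)])
loc=lambda X:((X-c)@Rm).round(4)
T=ray("top",f([(245,70),(298,62),(322,182),(257,190)]),.063)[:,:2];print("tin corners rack frame",loc(T).tolist())
T=ray("top",f([(258,205),(167,219),(71,233)]),.056)[:,:2];print("balls",loc(T).tolist())
P=np.load("topP.npy");I=np.load("topI.npy");print("depth tin",loc(np.array([[.605,.064]])))
Q=ray("top",f([(423,257),(678,257),(551,131),(551,383)]),.014);print("board",Q.round(4).tolist())
yaw=np.arctan2(Rm[1,0],Rm[0,0])
for n,p in(("tin bay mid",[.004,-.076]),("press",[.035,-.076]),("rackfront bay",[-.07,-.076])):print(n,c+Rm@p)
# tin profile along bay from depth
L=(P[...,:2]-c)@Rm;mz=P[...,2]
for x in np.arange(-.085,.075,.005):
    k=(abs(L[...,0]-x)<.0035)&(abs(L[...,1]+.076)<.02);print(round(x,3),k.sum(),np.nanmedian(mz[k]).round(4),I[k].mean(0).astype(int))
E
```

```text
rack [0.59371853 0.1394664 ] yaw 8.114496151641587 resid mm [[0.2, -3.5], [2.3, 2.3], [-2.2, 3.7], [-0.2, -2.5]] side [np.float64(0.1403), np.float64(0.2305), np.float64(0.1443), np.float64(0.2296)]
tin corners rack frame [[0.0556, -0.0507], [0.0559, -0.0939], [-0.0446, -0.0982], [-0.0435, -0.046]]
balls [[-0.0543, -0.0452], [-0.0551, 0.0284], [-0.0552, 0.1059]]
depth tin [[ 0.0005 -0.0763]]
board [[0.5103, -0.0481, 0.014], [0.5096, -0.2565, 0.014], [0.6159, -0.1565, 0.014], [0.4068, -0.1493, 0.014]]
tin bay mid [0.60840601 0.06479192]
press [0.63909564 0.06916762]
rackfront bay [0.5351469  0.05434669]
-0.085 25 0.001 [143 143 138]
-0.08 25 0.0002 [142 143 137]
-0.075 26 0.0016 [141 142 136]
-0.07 25 0.0017 [130 131 125]
-0.065 51 0.0069 [116 112  91]
-0.06 34 0.041 [141 135  96]
-0.055 27 0.0412 [166 159 107]
-0.05 25 0.0417 [162 150 101]
-0.045 43 0.0442 [123 109  78]
-0.04 33 0.0624 [97 97 89]
-0.035 29 0.0618 [ 68  82 101]
-0.03 24 0.0624 [ 52  72 111]
-0.025 24 0.0616 [ 54  75 119]
-0.02 29 0.0612 [ 58  81 124]
-0.015 27 0.0612 [ 65  87 126]
-0.01 27 0.062 [ 71  92 130]
-0.005 23 0.0622 [ 73  94 127]
0.0 24 0.0616 [ 67  90 128]
0.005 28 0.0622 [ 65  88 129]
0.01 25 0.0621 [ 64  87 129]
0.015 26 0.0617 [ 66  88 128]
0.02 28 0.0618 [ 73  91 120]
0.025 26 0.0618 [ 81  95 118]
0.03 26 0.062 [ 87  98 115]
0.035 23 0.062 [ 84  95 111]
0.04 27 0.0618 [ 90 102 117]
0.045 26 0.0624 [ 89 102 116]
0.05 25 0.062 [ 97 106 111]
0.055 27 0.0617 [97 97 87]
0.06 9 0.062 [98 90 69]
0.065 37 0.0555 [93 81 55]
0.07 42 0.0628 [117 104  71]
```

```bash
cat >> h.py <<'E'
YAW=np.radians(8.3);RM=np.array([[np.cos(YAW),-np.sin(YAW)],[np.sin(YAW),np.cos(YAW)]])
C0=np.array([.5937,.1395])+RM@[.0025,0]
def loc(X): return (np.asarray(X)[...,:2]-C0)@RM
def wrl(p): return C0+RM@np.array(p)
def to(target,z):  # tool-frame delta
    o=ctrl.get_obs();M=R.from_rotvec(o["eef_rot"]).as_matrix();return M.T@(np.r_[target,z]-o["eef_pos"])
E
python3 - <<'E'
from h import *
t=wrl([.022,-.076]);print("press",t,"r",np.hypot(*t))
P=np.load("topP.npy");d=np.hypot(P[...,0]-t[0],P[...,1]-t[1])
for h in(.1,.13,.16,.2):
    k=np.nan_to_num(P[...,2],nan=0)>h;k&=(P[...,1]<.3)&(P[...,1]>-.25)&(P[...,0]>.4)
    i=np.argmin(np.where(k,d,9));print(h,d.flat[i],P.reshape(-1,3)[i],loc(P.reshape(-1,3)[i]))
M=R.from_rotvec(ctrl.get_obs()["eef_rot"]).as_matrix();print(M.round(3))
M2=R.from_euler("z",8.3,degrees=True).as_matrix()@np.diag([1,-1,-1.])
print("delta in turned tool frame",M2.T@(np.r_[t,.25]-ctrl.get_obs()["eef_pos"]))
E
```

```text
press [0.62891445 0.06783277] r 0.6325619919037787
0.1 0.06313589763041792 [0.68470963 0.03828552 0.14919519] [ 0.07294544 -0.11329215]
0.13 0.06313589763041792 [0.68470963 0.03828552 0.14919519] [ 0.07294544 -0.11329215]
0.16 0.06331518073089924 [0.68351667 0.03577952 0.16222856] [ 0.07140321 -0.11559968]
0.2 0.08769107982692678 [0.70343269 0.02160769 0.51307149] [ 0.08906484 -0.13249808]
[[ 0.945  0.326 -0.   ]
 [ 0.326 -0.945  0.   ]
 [ 0.    -0.    -1.   ]]
delta in turned tool frame [ 0.51596743 -0.59036821  0.00309815]
```

Emit:
apply_moves(deltas="0 0 0 10.7 1; .026 -.03 0 0 1; .026 -.03 0 0 1; .026 -.03 0 0 1; .026 -.03 0 0 1; .026 -.03 0 0 1; .026 -.03 0 0 1; .026 -.03 0 0 1; .026 -.03 0 0 1; .026 -.03 0 0 1; .026 -.03 0 0 1; .026 -.03 0 0 1", grip_force=20)

```text
clock: 1.9
eef_pos: [0.4395, -0.2219, 0.2536]
eef_rot: [3.133, 0.227, 0.001]
contact_force: [0.2, -0.3, -0.4]
opening: 0.0002
grasp_force: 0.0
```

```bash
cat > d.py <<'E'
import sys
from h import *
o=ctrl.get_obs();M=R.from_rotvec(o["eef_rot"]).as_matrix()
print("t",round(o["clock"],2),"rack",loc(o["eef_pos"]).round(4),"z",o["eef_pos"][2].round(4),"yaw",np.degrees(np.arctan2(M[1,0],M[0,0])).round(2),"tz",M[:,2].round(3),"F",np.round(o["contact_force"],1),"op",round(o["opening"],4))
if len(sys.argv)>3: print("delta",to(wrl([float(sys.argv[1]),float(sys.argv[2])]),float(sys.argv[3])).round(4))
E
python3 d.py .014 -.076 .2
```

```text
t 1.9 rack [-0.2073 -0.3353] z 0.2536 yaw 8.3 tz [ 0.001 -0.    -1.   ] F [ 0.2 -0.3 -0.4] op 0.0002
delta [ 0.2213 -0.2593  0.0536]
```

Emit:
apply_moves(deltas=".026 -.03 0 0 1; .026 -.03 0 0 1; .026 -.03 0 0 1; .026 -.03 0 0 1; .026 -.03 0 0 1; .026 -.03 0 0 1; .026 -.03 0 0 1; .026 -.03 .02 0 1; .013 -.019 .03 0 1; 0 0 .04 0 1; 0 0 .04 0 1; 0 0 0 0 1")

```text
clock: 3.4
eef_pos: [0.6179, 0.0646, 0.12]
eef_rot: [3.133, 0.228, -0.011]
contact_force: [0.0, -0.4, 0.5]
opening: 0.0007
grasp_force: 0.0
```

```bash
python3 d.py .014 -.076 .09
```

```text
t 3.4 rack [ 0.0106 -0.0776] z 0.12 yaw 8.31 tz [-0.007 -0.001 -1.   ] F [ 0.  -0.4  0.5] op 0.0007
delta [ 0.0036 -0.0016  0.03  ]
```

Emit:
apply_moves(deltas=".003 -.001 .015 0 1; 0 0 .012 0 1; 0 0 .003 0 1; 0 0 0 0 1")

```text
clock: 3.9
eef_pos: [0.6231, 0.0666, 0.0936]
eef_rot: [-3.133, -0.228, -0.0]
contact_force: [0.3, -0.6, 0.1]
opening: -0.0002
grasp_force: 0.0
```

Emit:
apply_moves(deltas="0 0 .002 0 1; 0 0 0 0 1")

```text
clock: 4.15
eef_pos: [0.6231, 0.0667, 0.0916]
eef_rot: [-3.133, -0.228, -0.001]
contact_force: [-0.3, 0.1, 0.3]
opening: 0.0003
grasp_force: 0.0
```

Emit:
apply_moves(deltas="0 0 .001 0 1; 0 0 0 0 1")

```text
clock: 4.4
eef_pos: [0.6229, 0.0666, 0.0903]
eef_rot: [-3.133, -0.228, 0.0]
contact_force: [0.2, 0.7, -0.2]
opening: 0.0001
grasp_force: 0.0
```

Emit:
apply_moves(deltas="0 0 .002 0 1; 0 0 0 0 1")

```text
clock: 4.65
eef_pos: [0.6228, 0.0667, 0.0881]
eef_rot: [-3.133, -0.228, 0.001]
contact_force: [0.2, 0.4, -0.7]
opening: -0.0
grasp_force: 0.0
```

Emit:
apply_moves(deltas="0 0 .001 0 1; 0 0 0 0 1")

```text
clock: 4.9
eef_pos: [0.6229, 0.0666, 0.0872]
eef_rot: [-3.133, -0.228, 0.0]
contact_force: [-0.2, 0.1, -0.4]
opening: -0.0004
grasp_force: 0.0
```

Emit:
apply_moves(deltas="0 0 .001 0 1; 0 0 0 0 1")

```text
clock: 5.15
eef_pos: [0.6232, 0.0667, 0.0866]
eef_rot: [-3.133, -0.228, -0.001]
contact_force: [-0.2, -0.1, 2.0]
opening: -0.0004
grasp_force: 1.0
```

Contact at z≈0.0866, as expected. Next I press to about 11 N.

Emit:
apply_moves(deltas="0 0 .001 0 1; 0 0 0 0 1")

```text
clock: 5.4
eef_pos: [0.6237, 0.0669, 0.0866]
eef_rot: [-3.133, -0.228, -0.003]
contact_force: [-0.5, -1.1, 7.9]
opening: -0.0002
grasp_force: 3.7
```

Emit:
apply_moves(deltas="0 0 .001 0 1; 0 0 0 0 1")

```text
clock: 5.65
eef_pos: [0.6243, 0.067, 0.0866]
eef_rot: [-3.133, -0.228, -0.006]
contact_force: [-2.5, -0.8, 12.7]
opening: -0.0004
grasp_force: 6.2
```

Emit:
apply_moves(deltas="-.002 0 0 0 1; -.003 0 0 0 1; -.003 0 0 0 1; -.003 0 0 0 1; 0 0 0 0 1")

```text
clock: 6.28
eef_pos: [0.6138, 0.0654, 0.0866]
eef_rot: [-3.133, -0.228, -0.007]
contact_force: [0.4, -0.6, 11.1]
opening: 0.0002
grasp_force: 5.3
```

```bash
cat > t.py <<'E'
from h import *
import sys
I,P=cam("top")
hsv=cv2.cvtColor(I,cv2.COLOR_RGB2HSV);bl=(hsv[...,0]>100)&(hsv[...,0]<130)&(hsv[...,1]>90)
L=loc(np.nan_to_num(P));k=bl&(abs(L[...,1]+.076)<.04)&(L[...,0]>-.14)&(L[...,0]<.07)&(P[...,2]>.05)&(P[...,2]<.075)
print("blue x",np.percentile(L[k][:,0],[2,98]).round(4),"y",np.percentile(L[k][:,1],[2,50,98]).round(4),k.sum())
# front of tin: high (z>.05) points in the bay's middle
k=(abs(L[...,1]+.076)<.02)&(P[...,2]>.052)&(P[...,2]<.075)&(L[...,0]>-.14)&(L[...,0]<.08)
print("front x",np.percentile(L[k][:,0],[0,1,3]).round(4), "z vs x slope",np.polyfit(L[k][:,0],P[...,2][k],1).round(4))
if len(sys.argv)>1: save(sys.argv[1],cv2.resize(I[150:255,215:415],(800,420),interpolation=cv2.INTER_CUBIC))
E
python3 t.py; python3 d.py
```

```text
blue x [-0.0486 -0.    ] y [-0.0723 -0.0598 -0.052 ] 74
front x [-0.0572 -0.0571 -0.0551] z vs x slope [-0.0008  0.0622]
t 6.33 rack [ 0.0067 -0.0761] z 0.0866 yaw 8.31 tz [ 0.005  0.001 -1.   ] F [ 0.4 -0.4 10.4] op -0.0002
```

Emit:
apply_moves(deltas="-.003 0 .0003 0 1; -.003 0 0 0 1; -.003 0 0 0 1; -.003 0 0 0 1; 0 0 0 0 1")

```text
clock: 6.95
eef_pos: [0.6025, 0.0632, 0.0865]
eef_rot: [3.133, 0.227, 0.009]
contact_force: [1.6, -1.4, 11.8]
opening: -0.0003
grasp_force: 5.7
```

```bash
python3 t.py; python3 d.py
```

```text
blue x [-0.0591 -0.0174] y [-0.0711 -0.0611 -0.0544] 49
front x [-0.0697 -0.0694 -0.069 ] z vs x slope [-0.0256  0.0612]
t 7.0 rack [-0.0048 -0.0767] z 0.0866 yaw 8.29 tz [ 0.006  0.    -1.   ] F [ 1.5 -0.9 11. ] op -0.0002
```

Tracking with no slip: the front went from -0.057 to -0.0695 as the TCP moved 11.5 mm. I'll continue.

Emit:
apply_moves(deltas="-.003 0 .0002 0 1; -.003 0 0 0 1; -.003 0 0 0 1; -.003 0 0 0 1; -.003 0 0 0 1; 0 0 0 0 1")

```text
clock: 7.75
eef_pos: [0.588, 0.061, 0.0865]
eef_rot: [3.133, 0.227, 0.01]
contact_force: [1.9, -1.5, 11.8]
opening: 0.0003
grasp_force: 6.2
```

```bash
python3 t.py; python3 d.py
```

```text
blue x [-0.0729 -0.0398] y [-0.0698 -0.0614 -0.0552] 38
front x [-0.0829 -0.0822 -0.0813] z vs x slope [0.0101 0.0631]
t 7.8 rack [-0.0195 -0.0768] z 0.0865 yaw 8.28 tz [ 0.006  0.    -1.   ] F [ 1.  -1.6 11.5] op -0.0
```

Emit:
apply_moves(deltas="-.003 0 .0001 0 1; -.003 0 0 0 1; -.003 0 0 0 1; -.003 0 0 0 1; -.003 0 0 0 1; -.003 0 0 0 1; 0 0 0 0 1")

```text
clock: 8.68
eef_pos: [0.5705, 0.0574, 0.0865]
eef_rot: [3.132, 0.225, 0.011]
contact_force: [1.6, -3.5, 14.1]
opening: -0.0002
grasp_force: 6.7
```

```bash
python3 t.py s1; python3 d.py
```

```text
blue x [-0.0896 -0.0624] y [-0.0678 -0.0622 -0.0563] 27
front x [-0.1019 -0.1018 -0.1012] z vs x slope [-0.0042  0.0622]
t 8.72 rack [-0.0373 -0.0779] z 0.0865 yaw 8.23 tz [ 0.007 -0.001 -1.   ] F [ 2.1 -3.4 13. ] op -0.0001
```

View pics/s1.png

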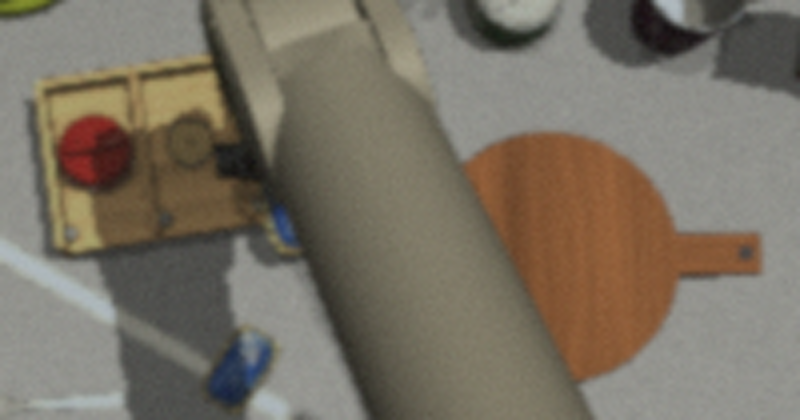

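The tin's end juts out at pixel (285,235), about 32 mm. I'll slide 5 mm more, then hold and lift off.

Emit:
apply_moves(deltas="-.003 0 -.0003 0 1; -.003 0 0 0 1; 0 0 0 0 1; 0 0 0 0 1; 0 0 -.003 0 1; 0 0 -.01 0 1; 0 0 -.04 0 1; 0 0 -.05 0 1; 0 0 0 0 0")

```text
clock: 9.85
eef_pos: [0.5638, 0.0587, 0.1918]
eef_rot: [-3.133, -0.229, -0.012]
contact_force: [0.1, 0.4, 0.6]
opening: 0.0173
grasp_force: 0.0
```

```bash
python3 t.py; python3 d.py -.09 -.077 .15
```

```text
blue x [-0.0977 -0.0533] y [-0.066  -0.0606 -0.0563] 40
front x [-0.1087 -0.1083 -0.1075] z vs x slope [-0.0322  0.0598]
t 9.9 rack [-0.0451 -0.0759] z 0.1892 yaw 8.34 tz [ 0.004  0.    -1.   ] F [-0.   0.2  0.1] op 0.0245
delta [-0.0451  0.0011  0.0391]
```

Emit:
apply_moves(deltas="-.023 .0005 0 0 0; -.023 .0005 0 0 0; 0 0 0 0 0; 0 0 0 0 0; 0 0 0 0 0")

```text
clock: 10.52
eef_pos: [0.5166, 0.0503, 0.1867]
eef_rot: [-3.133, -0.228, 0.001]
contact_force: [-0.4, 1.1, -0.3]
opening: 0.0858
grasp_force: 0.0
```

```bash
python3 d.py -.091 -.077 .055; python3 - <<'E'
from h import *
I,P=cam("side");save("s2",I[160:280,190:330],5)
L=loc(np.nan_to_num(P));z=P[...,2]
for n,k in(("tin jut",(z>.054)&(z<.073)&(L[...,0]<-.075)&(L[...,0]>-.14)&(abs(L[...,1]+.076)<.06)),):
    q=L[k];print(n,k.sum(),np.percentile(q,[0,2,50,98,100],axis=0).round(4).T,np.nanmedian(z[k]))
    r=cv2.minAreaRect(q.astype(np.float32));print(r)
E
```

```text
t 10.53 rack [-0.0916 -0.0772] z 0.1867 yaw 8.32 tz [-0.  0. -1.] F [-0.4  1.1 -0.3] op 0.0858
delta [ 7.000e-04 -1.000e-04  1.317e-01]
tin jut 194 [[-0.1088 -0.1078 -0.0906 -0.0757 -0.075 ]
 [-0.1124 -0.1112 -0.0798 -0.0507 -0.0498]] 0.06248754825394964
((-0.09195786714553833, -0.08104974776506424), (0.0625636875629425, 0.03372683748602867), 89.79895782470703)
```

View pics/s2.png

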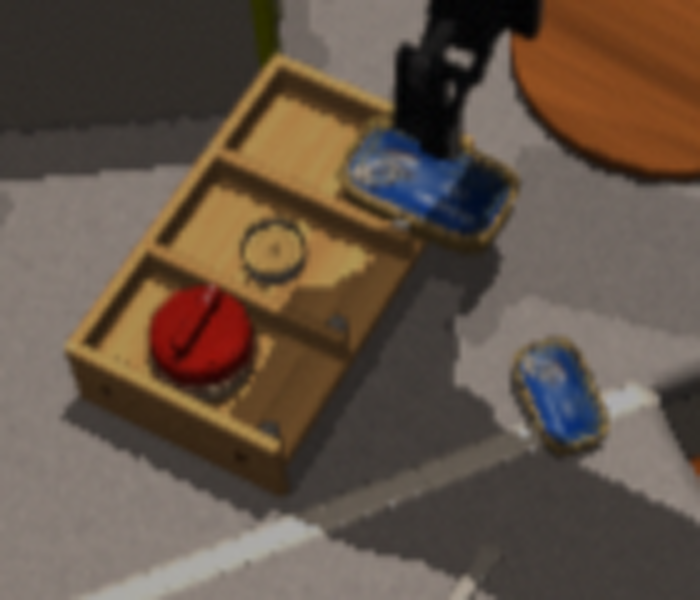

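The side view shows the tin jutting well out over the front edge (pixels 345–515, 120–245 in the crop). Its measured width of 62.6 mm matches. Its centre y is about -0.080, so I'll shift 2.5 mm and descend.

Emit:
apply_moves(deltas="0 .0025 .03 0 0; 0 0 .04 0 0; 0 0 .03 0 0; 0 0 .015 0 0; 0 0 .01 0 0; 0 0 .01 0 0; 0 0 0 0 0")

```text
clock: 11.45
eef_pos: [0.5166, 0.0476, 0.0519]
eef_rot: [-3.133, -0.228, 0.0]
contact_force: [-0.8, 0.7, 0.8]
opening: 0.0857
grasp_force: 0.0
```

```bash
python3 d.py -.091 -.0797 .05
```

```text
t 11.45 rack [-0.0921 -0.0798] z 0.0519 yaw 8.31 tz [-0.  0. -1.] F [-0.8  0.7  0.8] op 0.0857
delta [ 0.0011 -0.0001  0.0019]
```

Emit:
apply_moves(deltas="0 0 .002 0 .15; 0 0 0 0 .2; 0 0 0 0 .25; 0 0 0 0 .3; 0 0 0 0 .35; 0 0 0 0 .4", grip_force=40)

```text
clock: 12.2
eef_pos: [0.5168, 0.0476, 0.0503]
eef_rot: [-3.133, -0.228, -0.001]
contact_force: [-0.7, 0.3, 4.0]
opening: 0.0585
grasp_force: 42.2
```

Emit:
apply_moves(deltas="0 0 0 0 .6; 0 0 0 0 .8; 0 0 0 0 1", grip_force=80)

```text
clock: 12.58
eef_pos: [0.5169, 0.0476, 0.0504]
eef_rot: [-3.133, -0.228, -0.001]
contact_force: [-1.2, -0.2, 6.3]
opening: 0.0573
grasp_force: 83.7
```

Emit:
apply_moves(deltas="0 0 -.002 0 1; 0 0 -.002 0 1; 0 0 -.003 0 1; 0 0 -.004 0 1; 0 0 -.004 0 1; 0 0 0 0 1")

```text
clock: 13.32
eef_pos: [0.5169, 0.048, 0.0655]
eef_rot: [-3.133, -0.228, -0.002]
contact_force: [0.3, 0.2, -2.0]
opening: 0.0572
grasp_force: 85.5
```

```bash
cat > s.py <<'E'
from h import *
import sys
I,P=cam("side");o=ctrl.get_obs();L=loc(P)-loc(o["eef_pos"]);z=P[...,2]-o["eef_pos"][2]
hsv=cv2.cvtColor(I,cv2.COLOR_RGB2HSV);bl=(hsv[...,0]>100)&(hsv[...,0]<130)&(hsv[...,1]>90)
k=bl&(abs(L[...,1])<.04)&(L[...,0]>-.04)&(L[...,0]<.11)&(z>-.03)&(z<.03)
A=np.c_[L[k],np.ones(k.sum())];print(k.sum(),"plane slopes x,y, z at tcp",np.linalg.lstsq(A,P[...,2][k],rcond=None)[0].round(4),"x range",np.percentile(L[k][:,0],[1,99]).round(4))
if len(sys.argv)>1: save(sys.argv[1],I[110:310,170:440],2.8)
E
python3 s.py; python3 d.py
```

```text
120 plane slopes x,y, z at tcp [-0.0161  0.003   0.0771] x range [-0.0091  0.0743]
t 13.38 rack [-0.0919 -0.0796] z 0.0653 yaw 8.33 tz [ 0.001  0.    -1.   ] F [-0.4 -0.5 -1.8] op 0.0572
```

```bash
python3 - <<'E'
from h import *
I,P=cam("side");save("s3",I[165:245,240:330],6)
I,P=cam("side");o=ctrl.get_obs();L=loc(P)-loc(o["eef_pos"]);z=P[...,2]
g=I.astype(int).sum(-1)
k=(g<110)&(abs(L[...,0])<.02)&(L[...,1]>.025)&(L[...,1]<.06)&(z>.02)&(z<.14)
print(k.sum(),np.c_[L[k],z[k]][np.argsort(z[k])][:12].round(4))
E
```

```text
106 [[-0.0059  0.0337  0.0505]
 [-0.0097  0.0346  0.0549]
 [-0.011   0.0309  0.0562]
 [-0.0091  0.0336  0.0586]
 [-0.0019  0.0387  0.0604]
 [ 0.0006  0.0402  0.0606]
 [-0.0109  0.0308  0.0617]
 [-0.0077  0.0371  0.0627]
 [-0.0071  0.0421  0.0637]
 [ 0.0033  0.0411  0.0653]
 [-0.0096  0.0345  0.0659]
 [-0.0074  0.0366  0.0672]]
```

View pics/s3.png

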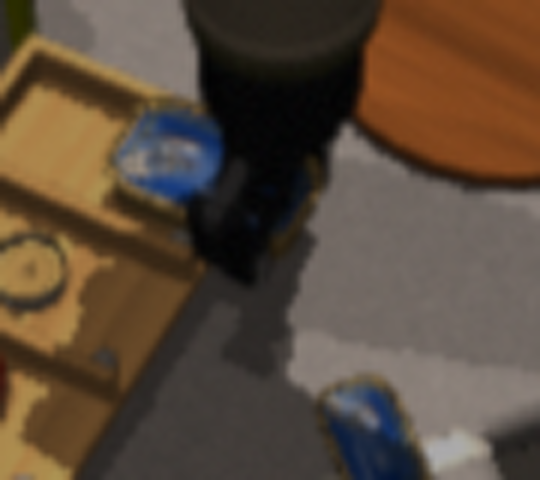

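The fingertips (crop pixel 248,283) reach about 5 mm below the tin's underside, so they would hit the board first. I'll set the tin back on the rack and regrip about 10 mm higher.

Emit:
apply_moves(deltas="0 0 .004 0 1; 0 0 .004 0 1; 0 0 .003 0 1; 0 0 .002 0 1; 0 0 0 0 1")

```text
clock: 14.1
eef_pos: [0.5166, 0.0476, 0.0518]
eef_rot: [-3.133, -0.228, 0.0]
contact_force: [0.7, -1.8, -1.3]
opening: 0.0574
grasp_force: 85.5
```

Emit:
apply_moves(deltas="0 0 .001 0 1; 0 0 0 0 1")

```text
clock: 14.35
eef_pos: [0.5166, 0.0476, 0.0511]
eef_rot: [-3.133, -0.228, -0.0]
contact_force: [0.1, -1.7, 0.1]
opening: 0.0573
grasp_force: 85.7
```

Emit:
apply_moves(deltas="0 0 0 0 .3; 0 0 0 0 .2; 0 0 0 0 .1; 0 0 0 0 .05; 0 0 -.005 0 .05; 0 0 -.004 0 .05; 0 0 0 0 .1", grip_force=30)

```text
clock: 15.22
eef_pos: [0.517, 0.0476, 0.0606]
eef_rot: [-3.133, -0.228, -0.002]
contact_force: [-0.0, 0.2, 0.3]
opening: 0.0771
grasp_force: 0.0
```

```bash
python3 s.py; python3 d.py -.091 -.0797 .06
```

```text
110 plane slopes x,y, z at tcp [-0.0071 -0.0126  0.0628] x range [-0.0096  0.0724]
t 15.28 rack [-0.0918 -0.0799] z 0.0604 yaw 8.31 tz [ 0.001  0.    -1.   ] F [-0.6 -0.2 -0.4] op 0.0768
delta [ 0.0008 -0.0002  0.0004]
```

The tin lies flat at z=0.0628 on top and hasn't moved. Regripping now.

Emit:
apply_moves(deltas="0 0 0 0 .2; 0 0 0 0 .25; 0 0 0 0 .3; 0 0 0 0 .35; 0 0 0 0 .4; 0 0 0 0 .5", grip_force=40)

```text
clock: 16.02
eef_pos: [0.5165, 0.0475, 0.06]
eef_rot: [-3.133, -0.228, 0.0]
contact_force: [-0.4, 0.4, -0.8]
opening: 0.0584
grasp_force: 42.7
```

Emit:
apply_moves(deltas="0 0 0 0 .7; 0 0 0 0 1; 0 0 0 0 1", grip_force=80)

```text
clock: 16.4
eef_pos: [0.5167, 0.0476, 0.0601]
eef_rot: [3.133, 0.228, 0.0]
contact_force: [-0.6, -0.6, 2.7]
opening: 0.0568
grasp_force: 84.4
```

Emit:
apply_moves(deltas="0 0 -.002 0 1; 0 0 -.002 0 1; 0 0 -.004 0 1; 0 0 -.005 0 1; 0 0 -.005 0 1; 0 0 -.005 0 1; 0 0 -.005 0 1; 0 0 0 0 1; 0 0 0 0 1")

```text
clock: 17.52
eef_pos: [0.5165, 0.0476, 0.0879]
eef_rot: [-3.133, -0.228, 0.0]
contact_force: [-0.0, -0.3, -2.5]
opening: 0.057
grasp_force: 85.3
```

```bash
python3 s.py; python3 d.py
```

```text
111 plane slopes x,y, z at tcp [-0.018  -0.0318  0.09  ] x range [-0.0093  0.0745]
t 17.57 rack [-0.0922 -0.0798] z 0.0879 yaw 8.32 tz [-0.  0. -1.] F [-0.3 -0.6 -1.2] op 0.057
```

Emit:
apply_moves(deltas="0 0 -.02 0 1; -.004 .01 -.02 0 1; -.007 .02 0 0 1; -.007 .02 0 0 1; -.007 .02 0 0 1; -.007 .02 0 0 1; -.007 .02 0 0 1; -.007 .02 0 0 1; -.007 .02 0 0 1; -.007 .02 0 0 1; -.007 .02 0 0 1; -.003 .007 0 0 1")

```text
clock: 19.08
eef_pos: [0.4753, -0.1588, 0.1277]
eef_rot: [3.134, 0.224, -0.001]
contact_force: [-0.7, 0.1, -1.9]
opening: 0.057
grasp_force: 85.5
```

```bash
python3 d.py; python3 - <<'E'
from h import *
print("to target",to([.4754,-.1576],.06).round(4))
for n in("side","top"):
    I,P=cam(n)
    hsv=cv2.cvtColor(I,cv2.COLOR_RGB2HSV);bl=(hsv[...,0]>100)&(hsv[...,0]<130)&(hsv[...,1]>90)
    k=bl&(abs(P[...,1]+.155)<.07)&(P[...,2]>.1)&(P[...,2]<.16)
    if k.sum()>10:
        A=np.c_[P[k][:,:2]-ctrl.get_obs()["eef_pos"][:2],np.ones(k.sum())];print(n,k.sum(),np.linalg.lstsq(A,P[k][:,2],rcond=None)[0].round(4),np.percentile(P[k],[2,98],axis=0).round(4).tolist())
    k=(P[...,2]>.008)&(P[...,2]<.022)&(P[...,0]>.38)&(P[...,0]<.64)&(P[...,1]<-.03)&(P[...,1]>-.27)
    print(n,"board",np.percentile(P[k],[.5,99.5],axis=0).round(4).tolist(),np.median(P[k][:,2]))
    if n=="side":save("s4",I[130:260,250:430],4)
E
```

```text
t 19.07 rack [-0.1627 -0.278 ] z 0.1277 yaw 8.2 tz [-0.001 -0.    -1.   ] F [-0.7  0.1 -1.9] op 0.057
to target [ 0.0003 -0.0011  0.0677]
side 109 [-0.014   0.0072  0.1299] [[0.4676, -0.1736, 0.1264], [0.5497, -0.1287, 0.1329]]
side board [[0.4097, -0.2514, 0.0087], [0.6119, -0.0528, 0.0206]] 0.015371026034145308
top 71 [0.0056 0.0028 0.1288] [[0.4972, -0.1668, 0.1246], [0.5493, -0.1282, 0.1331]]
top board [[0.4081, -0.2073, 0.0086], [0.6106, -0.051, 0.0212]] 0.015149321206328725
```

View pics/s4.png

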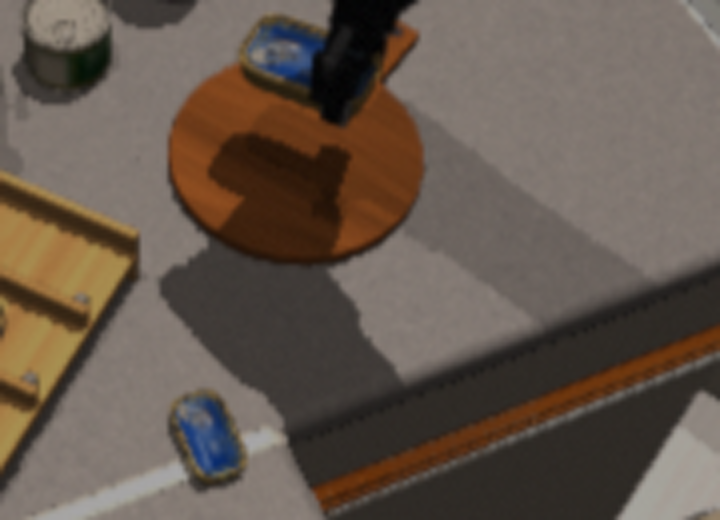

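Emit:
apply_moves(deltas=".001 -.001 .02 0 1; 0 0 .025 0 1; 0 0 .02 0 1; 0 0 .015 0 1; 0 0 .006 0 1; 0 0 .003 0 1; 0 0 0 0 1; 0 0 0 0 1")

```text
clock: 20.18
eef_pos: [0.4771, -0.1565, 0.0396]
eef_rot: [3.133, 0.228, 0.002]
contact_force: [0.4, 0.2, -1.6]
opening: 0.0566
grasp_force: 85.5
```

Emit:
apply_moves(deltas="0 0 .002 0 1; 0 0 0 0 1")

```text
clock: 20.42
eef_pos: [0.4766, -0.1564, 0.037]
eef_rot: [-3.133, -0.228, 0.0]
contact_force: [-0.1, 0.5, -1.6]
opening: 0.0569
grasp_force: 85.5
```

Emit:
apply_moves(deltas="0 0 .001 0 1; 0 0 0 0 1")

```text
clock: 20.68
eef_pos: [0.4766, -0.1563, 0.0359]
eef_rot: [-3.133, -0.228, 0.0]
contact_force: [-0.4, -0.5, -0.8]
opening: 0.0569
grasp_force: 85.5
```

Emit:
apply_moves(deltas="0 0 .001 0 1; 0 0 0 0 1")

```text
clock: 20.92
eef_pos: [0.4767, -0.1564, 0.035]
eef_rot: [-3.133, -0.228, -0.0]
contact_force: [-0.7, -0.9, -0.6]
opening: 0.0568
grasp_force: 85.6
```

Emit:
apply_moves(deltas="0 0 .0007 0 1; 0 0 0 0 1")

```text
clock: 21.18
eef_pos: [0.4768, -0.1563, 0.0344]
eef_rot: [-3.133, -0.228, -0.0]
contact_force: [-0.4, 0.2, -0.0]
opening: 0.0573
grasp_force: 85.7
```

Emit:
apply_moves(deltas="0 0 .0007 0 1; 0 0 0 0 1")

```text
clock: 21.42
eef_pos: [0.4771, -0.1564, 0.0343]
eef_rot: [3.133, 0.228, 0.001]
contact_force: [-2.2, 0.5, 5.8]
opening: 0.0572
grasp_force: 86.3
```

Emit:
apply_moves(deltas="0 0 0 0 .35; 0 0 0 0 .3; 0 0 0 0 .25; 0 0 0 0 .2; 0 0 0 0 .1; 0 0 0 0 0; 0 0 0 0 0; 0 0 0 0 0", grip_force=20)

```text
clock: 22.42
eef_pos: [0.4767, -0.1563, 0.0336]
eef_rot: [-3.133, -0.228, -0.0]
contact_force: [-0.1, 0.0, 0.1]
opening: 0.085
grasp_force: 0.0
```

Emit:
apply_moves(deltas="0 0 -.005 0 0; 0 0 -.015 0 0; 0 0 -.03 0 0; 0 0 -.04 0 0; 0 0 -.04 0 0; -.02 .03 0 0 0; -.02 .03 0 0 0; -.02 .03 0 0 0; 0 .03 0 0 0; 0 .03 0 0 0; 0 0 0 0 0; 0 0 0 0 0")

```text
clock: 23.92
eef_pos: [0.4392, -0.3128, 0.1642]
eef_rot: [-3.133, -0.228, -0.001]
contact_force: [-0.4, -0.5, -0.5]
opening: 0.0853
grasp_force: 0.0
```

```bash
python3 d.py; python3 - <<'E'
from h import *
I,P=cam("side");save("s5",I[130:260,250:430],4)
for n in("side","top"):
    I,P=cam(n)
    hsv=cv2.cvtColor(I,cv2.COLOR_RGB2HSV);bl=(hsv[...,0]>100)&(hsv[...,0]<130)&(hsv[...,1]>90)
    k=bl&(abs(P[...,1]+.155)<.07)&(P[...,2]>.02)&(P[...,2]<.06)&(P[...,0]>.4)
    A=np.c_[P[k][:,:2]-[.51,-.152],np.ones(k.sum())];print(n,k.sum(),np.linalg.lstsq(A,P[k][:,2],rcond=None)[0].round(4),np.percentile(P[k],[2,98],axis=0).mean(0).round(4))
    k=(P[...,2]>.008)&(P[...,2]<.022)&(P[...,0]>.38)&(P[...,0]<.64)&(P[...,1]<-.03)&(P[...,1]>-.27)
    print(n,"board",np.percentile(P[k],[.5,99.5],axis=0).round(4).tolist())
E
```

```text
t 23.93 rack [-0.2207 -0.4252] z 0.1642 yaw 8.34 tz [ 0.001  0.    -1.   ] F [-0.4 -0.5 -0.5] op 0.0853
side 223 [-0.0027  0.0273  0.0365] [ 0.5092 -0.1517  0.0364]
side board [[0.4096, -0.2662, 0.0086], [0.6117, -0.0523, 0.0213]]
top 245 [-0.0163 -0.0135  0.0359] [ 0.5103 -0.1488  0.0365]
top board [[0.4081, -0.2657, 0.0084], [0.6111, -0.053, 0.0212]]
```

View pics/s5.png

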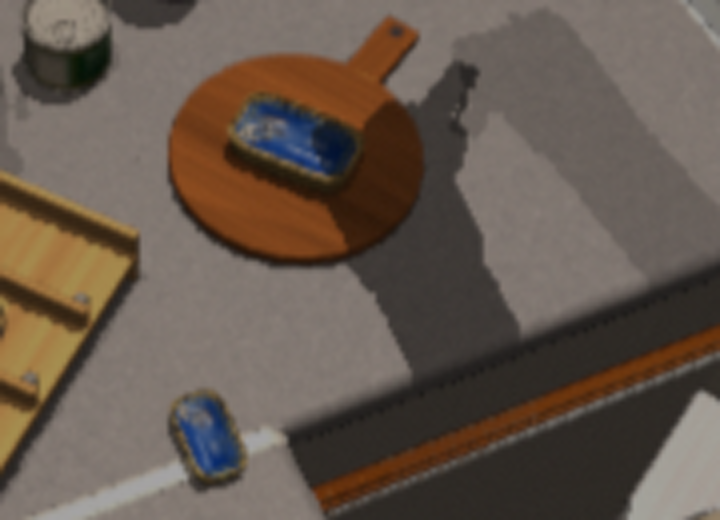

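The tin sits flat in the middle of the board (crop pixel 295,140), the board hasn't moved, and the arm is clear.

```bash
python3 -c "
from cell import ctrl
print(ctrl.job_done())"
```

```text
the job is handed in; nothing more can be done
None
```

The fish tin lies flat and right way up within about 5 mm of the serving board's centre, released and with the arm clear; I handed the job in at about 24 s, but no verdict came back. I set the tin back on the rack once to regrip it higher, because the first grip left the fingertips below its underside.

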